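# Load a slotted block into a drilling jig and hold the drill plate down on its pin

## Robot

A 6-joint arm with a two-finger parallel gripper is mounted at the origin on a cart in front of the work surface, level with it; the furniture and walls round the work are solid. World frame = base frame: x ahead of the robot, y to its left, z up, the work surface at z = 0. Lengths are in m, angles in rad, forces in N, time in s.
With the tool pointing down it reaches from about 0.275 to 0.85 m from the base axis. Payload 19 kg.
Tool frame: the origin (TCP) lies midway between the tips of the shut fingers; the grasp point (between the pads) lies 19 mm behind it (bot.tcp_to_grasp is the distance from the TCP to the grasp point, in m); z points along the fingers, x is the direction in which the jaws open and shut, and the axes are right-handed (so a half turn about z gives the same grasp; the last joint's range is limited). The gripper opens to 85 mm and grips with 20 to 120 N. Pads are 22 mm wide; open, the fingers measure 114 mm over their backs; the gripper's body (76 mm by 85 mm) begins 54 mm behind the grasp point. The pads swing forward as they close: fully open they stand 13 mm farther back than shut.
Start: joints at [-1.332, 0.15, 1.437, -0, 1.554, -0.134], TCP at [0.209, -0.535, 0.231] pointing down, gripper open.
Joint ranges: [-2.8, 2.8], [-0.68, 2.1], [0.12, 2.68], [-1.39, 4.53], [0.16, 2.79], [-2.81, 2.81]. Speed limits (rad/s): [1.89, 1.89, 2.22, 3.01, 3.01, 3.01].

## Interface

Orientations are given as [roll, pitch, yaw] about the fixed x, y, z axes, in that order (R = Rz(yaw) Ry(pitch) Rx(roll)).
In Python, from station import observe, read_camera, get_calibration, job, bot gives the robot as it stands.
- The arm moves only by the tool carry_out, never from a script. Its argument "series" is a list of rows, each an object of numbers: "hand": the finger opening in m, from 0 to 0.0854; "x", "y", "z": the shift along the tool's x, y, z in m; "yaw": the turn about the tool's z in degrees. A call has 1 to 12 rows; each row is the pose to reach, as a shift and turn from the pose commanded when the call began, along the tool's axes at that moment; what a row does not reach only later rows make up. A row lasts 1/8 s, in which the tool goes at most 62.5 mm and 10.7 degrees, less where a joint would pass 70% of its speed; a pose out of reach is approached as far as the arm can. A call with a gripper value outside its range is refused whole. The fingers move at their own pace and stop on an object; "grip_force" is the grip in N (left out, the last holds). Time passes only in rows, so rows that repeat a pose let the fingers close. It gives the time, the measured TCP pose, the force and the opening at its end, in the units of the state.
- observe(): the state, without advancing time (a new reading comes with each control period).
- read_camera(name): name is "scene" or "top" or "wrist"; returns the picture (480x640x3 uint8, red, green, blue); there is no depth.
- get_calibration(name): a dict with "intrinsics" (3x3 intrinsics, pixels), "T" (4x4, takes a point from camera to world coordinates). Camera axes: x right, y up, looking along -z (the intrinsics and any distortion apply to the point x, -y, -z); pixel columns grow to the right and rows downward; lengths in m; the calibration is good to about 2 mm. A picture is of the moment at which its call begins: read the wrist's pose just before it. get_calibration takes no time and is no camera call; for the wrist camera it gives the pose at the moment of the call.
- job.sign_off(): hands the job in, once; it reports no verdict.
The state is a dict: "time": time; "q": joint angles; "qd": joint speeds; "tau": joint torques, N m; "eef_pos": TCP position; "tcp_rot": TCP orientation; "wrist_force": force on the tool from outside, world axes, zero at the start; "torque": the same for the moment, N m; "finger_gap": opening from 0.0 (shut) to 1.0 (fully open).
Only numpy, scipy, OpenCV 4.12 (cv2) and the standard library are available. Lean on these libraries where they do the work, as an engineer would, in place of code of your own. Each camera call takes 0.05 s, during which the arm holds its last target. There are 200 camera calls.

## Task

Seat the slotted aluminium block flat in the shaped nest of the drilling jig, with the jig's locating pin standing up through its slot. Then lay the drill plate on top between the guide lugs, slide it along them until it drops over the pin hidden beneath it, and press it down against the springs until it lies flat on the block. Finish there, still holding the plate by its handle and firmly pressing it down so that the clamp knobs could be put on; do not let go, and leave the other things on the bench where they are.

Things in the scene. Friction and masses are not known exactly. Their poses are not given: they have to be found in the camera images.
- jig: Drilling jig fixed to the bench: steel base 104 (x) x 160 (y) mm, its top face 18 mm high, with a nest in its middle (see nest), four dark guide lugs at the corners (see guides), four spring plungers (see springs) and one upright locating pin (see pin_slot). Origin: centre of the underside; x across, y along the jig, z up. The tall filling machine stands behind it to the left.
- nest (a point): Centre of the nest's floor, 12 mm above the jig's underside, axes as the jig's. The nest is a pocket 6 mm deep in the block's outline, with 1 mm of play all round and a 2 mm bevel at the rim: main part x -23 to 23, y -37 to 21 mm; narrower nose part x -14 to 14, y 21 to 41 mm. The block goes in one way only, nose towards the jig's +y.
- pin_slot (a point): Middle of the locating pin's range, at the height of its top, 40 mm above the jig's underside. The steel pin is 12 mm in diameter, top edge bevelled 1 mm. It is set in a slot: always on the jig's centre line x = 0, but anywhere from y = -8 to +8 mm. Its setting is not reported; under the plate it is hidden and is found by sliding the plate along y.
- guides (a point): Middle of the space between the four guide lugs, at the height of their tops, 50 mm above the jig's underside. The lugs span y -62 to -38 and 38 to 62 mm; their inner faces, 74.6 mm apart in x and bevelled outward over the top 4 mm, guide the drill plate's long edges while it slides along y. Nothing stops the plate along y but the pin.
- springs (a point): Middle of the four spring plungers, at the height of their tips, 34 mm above the jig's underside; they stand at x +-24, y +-49 mm and go down when pushed. Together they carry the plate's weight without giving; to press the plate down 4 mm on the block takes about 6 N beyond its weight, and they lift it again when the push ends.
- block_center (a point): Aluminium block 44 (x) x 76 (y) x 18 mm, 0.14 kg, lying flat. Point: centre of its slot, half-way up; z up. Main part x -22 to 22, y -36 to 20 mm; nose 26 mm wide, y 20 to 40 mm. A slot 16 (x) x 32 (y) mm goes right through and clears the pin at any setting. Grip it across x (44 mm). Seated, this point is 9 mm above the nest's floor, the block's top 12 mm above the jig's top face.
- plate_handle (a point): Drill plate: aluminium, 70 (x) x 130 (y) x 12 mm, four steel drill bushes, 0.35 kg, lying flat, handle up. Point: middle of the black handle, 36 mm above the plate's underside; y along plate and handle, z up. The handle is a solid bar 16 mm thick (x), 40 mm long (y), from 16 to 52 mm above the underside. The plate fits either way round.
- plate_under (a point): Centre of the drill plate's underside, at the mouth of its blind bore, 14 mm in diameter and 12 mm deep, straight below the handle; axes as plate_handle. Height of this point above the jig's underside: 40 mm while the plate rides on the pin's top, about 34 mm once it has dropped over the pin onto the plungers, 30 mm when pressed flat on the seated block.
- knob_a: black star knob, 32 mm across, 20 tall, of the jig's own clamps; bystander
- knob_b: the second black star knob, 32 mm across, 20 tall; bystander
- nozzle: small metal nozzle, 19 x 70 x 16 mm, lying; bystander
- syringe: clear plastic syringe, 30 x 123 x 23 mm, lying; bystander

How it is judged:
By the outcome, as a careful person would: the job done as asked, in the order asked, and still so for the second after the job is handed in, while the arm keeps its last pose, push and grip.
It also fails if it takes over 67 s, if anything falls off the work surface, if the arm or the gripper's body presses on something with over 40 N, if the wrist force passes 120 N, or if a joint passes its speed limit or range.

## Working session

There is one attempt and no reset: what is moved stays moved. The work goes in short steps, Python scripts to look and compute and a tool call to move; the robot and the scene stay as the last step left them, time stands still between calls to the robot, and variables do not carry over. Pictures are saved under pics/ and viewed, about 8 in all and at most 12, crops included, and the job is handed in when it is done.

Besides the shell and the picture viewer there is one more tool, called as name([rows], argument=value, ...), one row to a line, values as JSON. carry_out: Moves the arm, as the interface text tells. Its arguments: {"type":"object","properties":{"series":{"type":"array","items":{"type":"object","properties":{"hand":{"type":"number"},"x":{"type":"number"},"y":{"type":"number"},"z":{"type":"number"},"yaw":{"type":"number"}}}},"grip_force":{"type":"number"}},"required":["series"]}

```bash
ls; mkdir -p pics; cat > h.py <<'E'
import numpy as np, cv2
from station import observe, read_camera, get_calibration, job, bot
def snap(n,f):
    im=read_camera(n); cv2.imwrite('pics/'+f,im[:,:,::-1]); return im
def ray(c,px):
    K=np.array(c['intrinsics']);T=np.array(c['T'])
    a=np.linalg.solve(K,[px[0],px[1],1.]); d=T[:3,:3]@np.array([a[0],-a[1],-a[2]]); return T[:3,3],d
def onz(c,px,z):
    o,d=ray(c,px); return o+d*(z-o[2])/d[2]
def proj(c,P):
    K=np.array(c['intrinsics']);T=np.linalg.inv(np.array(c['T'])); p=T[:3,:3]@np.array(P)+T[:3,3]
    q=K@np.array([p[0],-p[1],-p[2]]); return q[:2]/q[2]
E
python3 - <<'E'
from h import *
for n in ('top','scene'):
    snap(n,n+'1.png'); c=get_calibration(n); print(n,{k:(np.round(v,4).tolist() if k in('T','intrinsics') else v) for k,v in c.items()})
s=observe(); print(s); print([a for a in dir(bot) if a[0]!='_'])
E
```

```text
pics
top {'intrinsics': [[604.8746, 0.0, 314.4131], [0.0, 604.8746, 240.5108], [0.0, 0.0, 1.0]], 'T': [[-0.0092, 0.9917, -0.1282, 0.3811], [-1.0, -0.0093, -0.0005, -0.2385], [-0.0017, 0.1282, 0.9917, 0.9115], [0.0, 0.0, 0.0, 1.0]]}
scene {'intrinsics': [[440.6542, 0.0, 315.2257], [0.0, 440.6542, 228.955], [0.0, 0.0, 1.0]], 'T': [[-0.8369, 0.3596, -0.4127, 0.1181], [-0.5473, -0.5437, 0.6363, 0.2638], [0.0044, 0.7584, 0.6518, 0.6183], [0.0, 0.0, 0.0, 1.0]]}
{'time': 0.1, 'q': array([-1.33205034e+00,  1.50952851e-01,  1.43793436e+00,  8.92280119e-07,
        1.55380337e+00, -1.33954662e-01]), 'qd': array([-0.00144272, -0.00179115, -0.00088867,  0.00091634,  0.00106912,
       -0.00164938]), 'tau': array([ 4.04696970e-03, -7.14383268e+01, -5.71794462e+01, -9.67519713e-05,
        7.16169670e-03, -2.06418072e-06]), 'eef_pos': array([ 0.20933124, -0.53531373,  0.23074246]), 'tcp_rot': array([-3.14144514e+00,  1.08797754e-03, -1.19809561e+00]), 'wrist_force': array([-0.02811259,  0.02680866,  0.93007455]), 'torque': array([0.03744647, 0.01121252, 0.00193741]), 'finger_gap': 0.9992269941805471}
['MotionError', 'tcp_to_grasp']
```

View pics/top1.png

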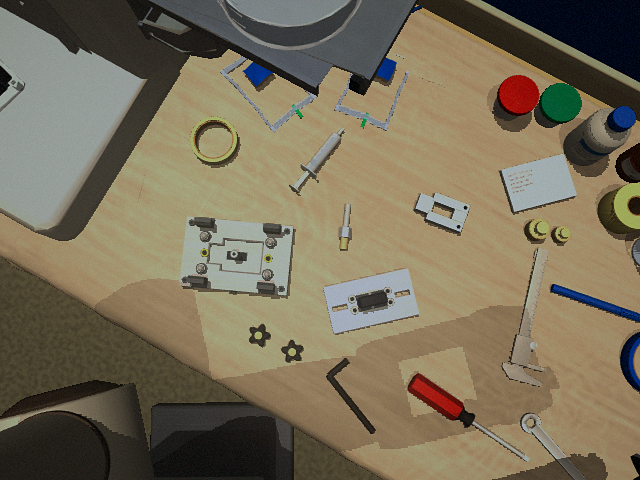

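View pics/scene1.png

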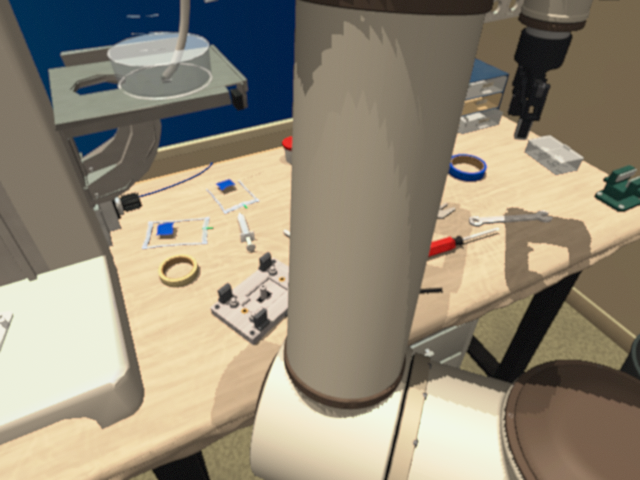

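The top view shows the jig at about (237,257) with its nose end to the left, the block at (443,212) with its nose to the left, and the plate at (371,300). The knobs are at (259,336) and (292,351), the syringe at (317,160) and the nozzle at (345,228). In the scene view the arm hides most of the work.

```bash
cat > m.py <<'E'
from h import *
im=cv2.imread('pics/top1.png'); c=get_calibration('top')
hsv=cv2.cvtColor(im,cv2.COLOR_BGR2HSV)
print([hsv[y,x].tolist() for x,y in [(190,270),(285,250),(430,205),(335,310),(400,285),(400,250),(250,200),(462,210)]])
m=((hsv[...,1]<45)&(hsv[...,2]>110)).astype(np.uint8)*255
cv2.imwrite('pics/m.png',m)
for name,seed,z in (('jig',(190,270),.018),('block',(430,205),.018),('plate',(335,310),.012)):
    x,y=seed; R=np.zeros_like(m); R[max(0,y-75):y+75,max(0,x-30):x+125]=255
    n,l,st,ce=cv2.connectedComponentsWithStats(m&R); 
    k=l[y,x]; cs,_=cv2.findContours((l==k).astype(np.uint8),cv2.RETR_EXTERNAL,cv2.CHAIN_APPROX_NONE)
    P=np.array([onz(c,p[0]+0.0,z)[:2] for p in max(cs,key=len)],np.float32)*1000
    r=cv2.minAreaRect(P); h=cv2.convexHull(P); print(name,k,st[k],'rect mm',r)
    print(cv2.boxPoints(r).round(1).tolist())
E
python3 m.py
```

```text
[[68, 12, 173], [70, 18, 173], [90, 14, 176], [22, 80, 169], [105, 26, 180], [20, 93, 168], [24, 72, 164], [94, 20, 180]]
jig 1 [ 179  216  114   80 5527] rect mm ((475.7975158691406, -121.14903259277344), (159.74673461914062, 104.13448333740234), 84.08798217773438)
[[415.79998779296875, -195.1999969482422], [519.4000244140625, -206.0], [535.7999877929688, -47.099998474121094], [432.20001220703125, -36.29999923706055]]
block 2 [ 416  192   54   40 1030] rect mm ((542.2888793945312, -428.882568359375), (75.46883392333984, 43.496212005615234), 68.2580795288086)
[[508.1000061035156, -455.8999938964844], [548.5, -472.0], [576.5, -401.8999938964844], [536.0999755859375, -385.79998779296875]]
plate 0 [     0      0    640    480 303700] rect mm ((517.156005859375, -245.3807373046875), (1010.0701293945312, 727.0795288085938), 89.42005157470703)
[[148.5, -746.7000122070312], [875.5999755859375, -754.0999755859375], [885.7999877929688, 255.89999389648438], [158.6999969482422, 263.29998779296875]]
```

```bash
sed -i "s/('plate',(335,310)/('plate',(400,285)/; s/x-30):x+125/x-85):x+125/" m.py; sed -i "s/('jig',(190,270),.018),//" m.py; cat >> m.py <<'E'
cr=im[205:345,175:475]; cv2.imwrite('pics/crop1.png',cv2.resize(cr,(800,373),interpolation=cv2.INTER_CUBIC))
# handle dark bar, top at z=.052
d=(hsv[...,2]<75).astype(np.uint8)*255; R=np.zeros_like(d); R[285:315,350:395]=255
cs,_=cv2.findContours(d&R,cv2.RETR_EXTERNAL,cv2.CHAIN_APPROX_NONE); k=max(cs,key=cv2.contourArea); print('handle',cv2.minAreaRect(np.array([onz(c,p[0]+0.,.052)[:2] for p in k],np.float32)*1000))
E
python3 m.py
```

```text
[[68, 12, 173], [70, 18, 173], [90, 14, 176], [22, 80, 169], [105, 26, 180], [20, 93, 168], [24, 72, 164], [94, 20, 180]]
block 2 [ 416  192   54   40 1030] rect mm ((542.2888793945312, -428.882568359375), (75.46883392333984, 43.496212005615234), 68.2580795288086)
[[508.1000061035156, -455.8999938964844], [548.5, -472.0], [576.5, -401.8999938964844], [536.0999755859375, -385.79998779296875]]
plate 5 [ 323  268   97   66 3480] rect mm ((407.5163879394531, -320.33282470703125), (70.4916763305664, 130.54583740234375), 12.318571090698242)
[[359.20001220703125, -264.1000061035156], [387.0, -391.6000061035156], [455.8999938964844, -376.6000061035156], [428.0, -249.0]]
handle ((406.36181640625, -318.2533264160156), (22.801210403442383, 43.00215530395508), 13.092188835144043)
```

View pics/crop1.png

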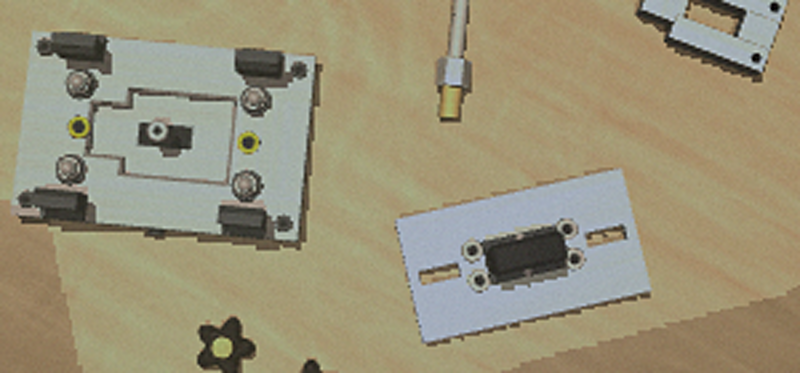

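The crop shows the nest's nose end to the left (world +y), and the pin at crop (157,130). The plate lies at yaw +12°. I'll move above the block with the yaw matched.

carry_out([
  {"x": 0.0235, "y": -0.3475, "z": 0.05, "yaw": -46.9},
  {"x": 0.0235, "y": -0.3475, "z": 0.08, "yaw": -46.9},
  {"x": 0.0235, "y": -0.3475, "z": 0.08, "yaw": -46.9},
  {"x": 0.0235, "y": -0.3475, "z": 0.08, "yaw": -46.9},
  {"x": 0.0235, "y": -0.3475, "z": 0.08, "yaw": -46.9},
  {"x": 0.0235, "y": -0.3475, "z": 0.08, "yaw": -46.9},
  {"x": 0.0235, "y": -0.3475, "z": 0.08, "yaw": -46.9},
  {"x": 0.0235, "y": -0.3475, "z": 0.08, "yaw": -46.9},
  {"x": 0.0235, "y": -0.3475, "z": 0.08, "yaw": -46.9},
  {"x": 0.0235, "y": -0.3475, "z": 0.08, "yaw": -46.9},
])

```text
invalid input
```

```bash
python3 - <<'E'
from h import *
s=observe(); print(s['eef_pos'],np.degrees(s['tcp_rot']),s['time'])
c=get_calibration('wrist'); snap('wrist','w1.png'); print(np.round(c['T'],3).tolist(),c['intrinsics'])
y=np.radians(-21.74)
R=np.array([[np.cos(y),-np.sin(y)],[np.sin(y),np.cos(y)]])
for p in [(-22,-36),(22,-36),(13,40),(-13,40)]:
    q=np.array([.54155,-.4307])+R@np.array(p)/1000; print(p,proj(c,[*q,.018]))
E
```

```text
[ 0.20933124 -0.53531373  0.23074246] [-1.79991548e+02  6.23365213e-02 -6.86458219e+01] 0.1
[[0.364, 0.895, 0.257, 0.275], [-0.932, 0.35, 0.099, -0.51], [-0.001, -0.276, 0.961, 0.373], [0.0, 0.0, 0.0, 1.0]] [[358.10657687   0.         317.79456823]
 [  0.         358.10657687 236.55091924]
 [  0.           0.           1.        ]]
(-22, -36) [ 363.52477536 -185.19313515]
(22, -36) [ 405.30142284 -240.63275324]
(13, 40) [ 322.90739217 -325.13560819]
(-13, 40) [ 298.36314449 -288.64245741]
```

View pics/w1.png

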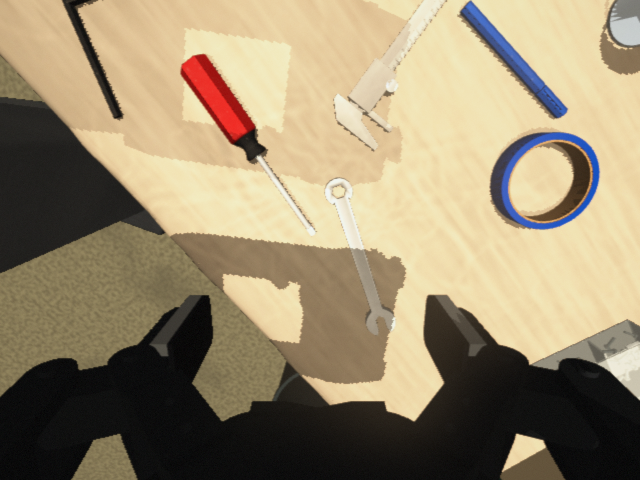

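The move was refused before anything moved, so this wrist picture still shows the start pose: tools on the bench, with the fingers at (200,320) and (440,320). A row may need every field, so I'll give them all.

carry_out([
  {"hand": 0.085, "x": 0.0235, "y": -0.3475, "z": 0.05, "yaw": -46.9},
  {"hand": 0.085, "x": 0.0235, "y": -0.3475, "z": 0.08, "yaw": -46.9},
  {"hand": 0.085, "x": 0.0235, "y": -0.3475, "z": 0.08, "yaw": -46.9},
  {"hand": 0.085, "x": 0.0235, "y": -0.3475, "z": 0.08, "yaw": -46.9},
  {"hand": 0.085, "x": 0.0235, "y": -0.3475, "z": 0.08, "yaw": -46.9},
  {"hand": 0.085, "x": 0.0235, "y": -0.3475, "z": 0.08, "yaw": -46.9},
  {"hand": 0.085, "x": 0.0235, "y": -0.3475, "z": 0.08, "yaw": -46.9},
  {"hand": 0.085, "x": 0.0235, "y": -0.3475, "z": 0.08, "yaw": -46.9},
  {"hand": 0.085, "x": 0.0235, "y": -0.3475, "z": 0.08, "yaw": -46.9},
  {"hand": 0.085, "x": 0.0235, "y": -0.3475, "z": 0.08, "yaw": -46.9},
], grip_force=40)

```text
time: 1.4
eef_pos: [0.5409, -0.4314, 0.1518]
tcp_rot: [3.141, -0.001, -0.381]
wrist_force: [0.1, 0.2, -0.4]
finger_gap: 0.992
```

```bash
cat > blk.py <<'E'
from h import *
import sys
s=observe(); print(s['eef_pos'],np.degrees(s['tcp_rot']),s['time'])
c=get_calibration('wrist'); im=snap('wrist',sys.argv[1])[:,:,::-1]
y=np.radians(-21.74)
R=np.array([[np.cos(y),-np.sin(y)],[np.sin(y),np.cos(y)]])
for p in [(-22,-36),(22,-36),(13,40),(-13,40)]:
    q=np.array([.54155,-.4307])+R@np.array(p)/1000; print(p,proj(c,[*q,.018]).round())
hsv=cv2.cvtColor(im,cv2.COLOR_BGR2HSV); m=((hsv[...,1]<45)&(hsv[...,2]>110)).astype(np.uint8)*255
cs,_=cv2.findContours(m,cv2.RETR_EXTERNAL,cv2.CHAIN_APPROX_NONE)
for k in sorted(cs,key=cv2.contourArea)[-3:]:
    P=np.array([onz(c,p[0]+0.,.018)[:2] for p in k],np.float32)*1000; print(cv2.boundingRect(k),cv2.minAreaRect(P))
E
python3 blk.py w2.png
```

```text
[ 0.54090822 -0.43140008  0.15183835] [ 1.79986953e+02 -3.16979361e-02 -2.18060144e+01] 1.4
(-22, -36) [291. 267.]
(22, -36) [345. 267.]
(13, 40) [335. 174.]
(-13, 40) [301. 174.]
(363, 293, 81, 115) ((584.462158203125, -574.1734008789062), (66.05630493164062, 98.19158935546875), 14.195035934448242)
(292, 173, 55, 93) ((543.4749755859375, -427.8251037597656), (74.81008911132812, 43.39707565307617), 68.14921569824219)
(9, 52, 185, 194) ((411.9631652832031, -321.18017578125), (69.49362182617188, 127.8888931274414), 12.319563865661621)
```

View pics/w2.png

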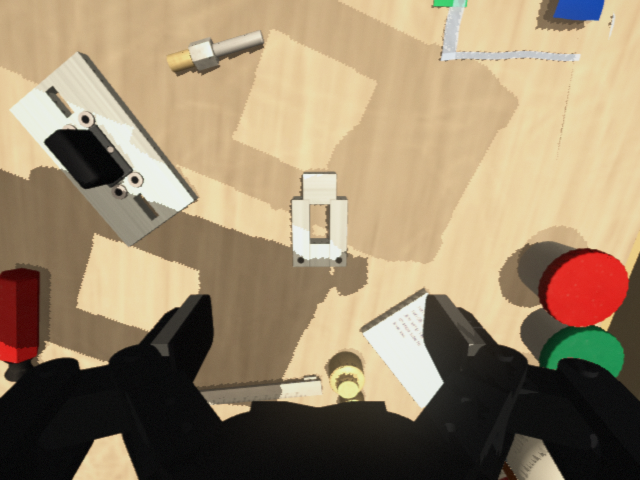

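The block is square between the fingers at (319,220), and the wrist and top views agree to about 1.5 mm. The plate is also visible at upper left. I'll go down and close.

carry_out([
  {"hand": 0.07, "x": 0.0007, "y": -0.0016, "z": 0.05, "yaw": 0},
  {"hand": 0.065, "x": 0.0007, "y": -0.0016, "z": 0.1, "yaw": 0},
  {"hand": 0.06, "x": 0.0007, "y": -0.0016, "z": 0.125, "yaw": 0},
  {"hand": 0.06, "x": 0.0007, "y": -0.0016, "z": 0.125, "yaw": 0},
  {"hand": 0.06, "x": 0.0007, "y": -0.0016, "z": 0.125, "yaw": 0},
], grip_force=40)

```text
time: 2.08
eef_pos: [0.5432, -0.4302, 0.028]
tcp_rot: [3.141, -0.002, -0.38]
wrist_force: [-0.2, 0.3, 0.2]
finger_gap: 0.705
```

carry_out([
  {"hand": 0.06, "x": 0, "y": 0, "z": 0.0195, "yaw": 0},
  {"hand": 0.06, "x": 0, "y": 0, "z": 0.0195, "yaw": 0},
  {"hand": 0.05, "x": 0, "y": 0, "z": 0.0195, "yaw": 0},
  {"hand": 0.03, "x": 0, "y": 0, "z": 0.0195, "yaw": 0},
  {"hand": 0.03, "x": 0, "y": 0, "z": 0.0195, "yaw": 0},
  {"hand": 0.03, "x": 0, "y": 0, "z": 0.0195, "yaw": 0},
  {"hand": 0.03, "x": 0, "y": 0, "z": 0.0195, "yaw": 0},
], grip_force=40)

```text
time: 2.95
eef_pos: [0.5431, -0.4298, 0.0075]
tcp_rot: [3.141, -0.001, -0.379]
wrist_force: [0.2, 0.2, 5.9]
finger_gap: 0.499
```

carry_out([
  {"hand": 0.03, "x": 0, "y": 0, "z": -0.03, "yaw": 0},
  {"hand": 0.03, "x": 0, "y": 0, "z": -0.08, "yaw": 0},
  {"hand": 0.03, "x": -0.05, "y": -0.055, "z": -0.11, "yaw": -5},
  {"hand": 0.03, "x": -0.08, "y": -0.095, "z": -0.12, "yaw": -10},
  {"hand": 0.03, "x": -0.12, "y": -0.14, "z": -0.12, "yaw": -15.9},
  {"hand": 0.03, "x": -0.1523, "y": -0.1753, "z": -0.12, "yaw": -15.9},
  {"hand": 0.03, "x": -0.1523, "y": -0.1753, "z": -0.12, "yaw": -15.9},
  {"hand": 0.03, "x": -0.1523, "y": -0.1753, "z": -0.12, "yaw": -15.9},
  {"hand": 0.03, "x": -0.1523, "y": -0.1753, "z": -0.12, "yaw": -15.9},
  {"hand": 0.03, "x": -0.1523, "y": -0.1753, "z": -0.12, "yaw": -15.9},
], grip_force=40)

```text
time: 4.2
eef_pos: [0.4664, -0.211, 0.1265]
tcp_rot: [-3.141, 0.001, -0.103]
wrist_force: [-0.3, -0.7, -1.8]
finger_gap: 0.501
```

```bash
cat > jig.py <<'E'
from h import *
import sys
s=observe(); print(s['eef_pos'],np.degrees(s['tcp_rot']),s['time'],s['finger_gap'],s['wrist_force'])
c=get_calibration('wrist'); im=snap('wrist',sys.argv[1])[:,:,::-1]
hsv=cv2.cvtColor(im,cv2.COLOR_BGR2HSV); m=((hsv[...,1]<45)&(hsv[...,2]>110)).astype(np.uint8)*255
cs,_=cv2.findContours(m,cv2.RETR_EXTERNAL,cv2.CHAIN_APPROX_NONE)
for k in sorted(cs,key=cv2.contourArea)[-3:]:
    for z in (.018,s['eef_pos'][2]+.0105):
        P=np.array([onz(c,p[0]+0.,z)[:2] for p in k],np.float32)*1000; print(cv2.boundingRect(k),z,cv2.minAreaRect(P))
E
python3 jig.py w3.png
```

```text
[ 0.46636993 -0.21096615  0.12648302] [-1.79981320e+02  3.11365000e-02 -5.89004476e+00] 4.2 0.5012965838948793 [-0.31694582 -0.7369516  -1.82223402]
(571, 270, 69, 107) 0.018 ((701.2664794921875, -309.62994384765625), (82.92736053466797, 60.60475158691406), 70.05890655517578)
(571, 270, 69, 107) 0.13698301730957263 ((593.4739990234375, -229.67234802246094), (43.61237716674805, 31.87262535095215), 70.0589828491211)
(500, 224, 90, 71) 0.018 ((639.3692626953125, -249.45330810546875), (30.225557327270508, 77.99825286865234), 59.074119567871094)
(500, 224, 90, 71) 0.13698301730957263 ((560.9215698242188, -198.02484130859375), (15.895956993103027, 41.02012634277344), 59.07413101196289)
(238, 0, 165, 408) 0.018 ((468.4898681640625, -211.83575439453125), (301.0534973144531, 105.41681671142578), 84.90387725830078)
(238, 0, 165, 408) 0.13698301730957263 ((471.05426025390625, -178.24134826660156), (158.32720947265625, 55.43986129760742), 84.90381622314453)
```

View pics/w3.png

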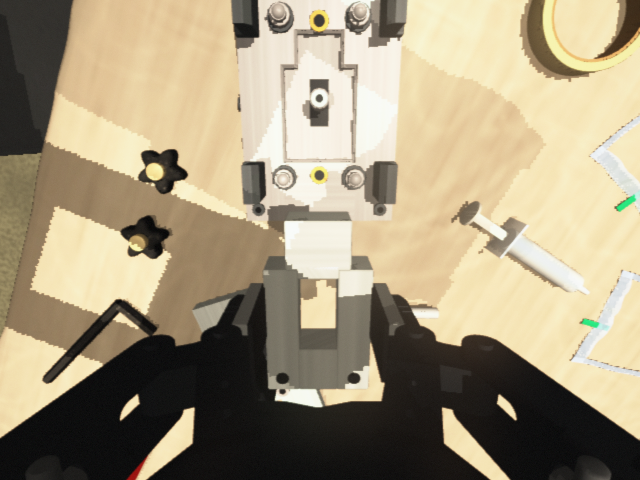

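The wrist view shows the held block square at (318,320) and the jig ahead of it. The nest is at (319,110), the pin at (319,98) and the jig's near edge at row 219. I'll refine the block and jig edges numerically.

```bash
cat > e.py <<'E'
from h import *
im=cv2.imread('pics/w3.png'); c=get_calibration('wrist')
hsv=cv2.cvtColor(im,cv2.COLOR_BGR2HSV).astype(int)
def prof(name,a): print(name,' '.join(f'{s}/{v}' for s,v in a))
prof('row205 232-256',hsv[205,232:256,1:]); prof('row205 386-408',hsv[205,386:408,1:])
prof('row60 226-246',hsv[60,226:246,1:]); prof('row60 394-412',hsv[60,394:412,1:])
prof('col270 rows 208-228',hsv[208:228,270,1:]); prof('col370',hsv[208:228,370,1:])
prof('nose col 318 rows 205-232',hsv[205:232,318,1:])
prof('blk row 300: 258-272',hsv[300,258:272,1:]);prof('blk row 300: 364-378',hsv[300,364:378,1:])
prof('nose row 240: 278-292',hsv[240,278:292,1:]);prof('nose row240: 344-358',hsv[240,344:358,1:])
prof('blk back col 300 rows 378-395',hsv[378:395,300,1:]);prof('slot front col 318 rows 270-285',hsv[270:288,318,1:]);prof('slot back 318 rows 320-340',hsv[318:345,318,1:])
prof('nest back col 318 rows 150-170',hsv[150:170,305,1:]);prof('nest row 120 L',hsv[120,278:292,1:]);prof('nest row120 R',hsv[120,348:362,1:])
E
python3 e.py
```

```text
row205 232-256 71/238 71/239 68/239 69/239 69/239 71/240 70/240 71/240 70/240 70/239 70/239 72/237 71/236 71/233 54/226 43/219 44/219 42/218 43/219 43/213 47/163 45/108 35/95 27/96
row205 386-408 36/233 35/235 36/234 37/233 38/234 40/234 56/233 73/231 76/231 74/233 76/234 77/233 76/234 76/233 76/233 78/233 76/232 77/233 78/232 78/231 78/232 79/230
row60 226-246 72/236 74/235 75/235 75/235 77/233 75/234 77/233 77/232 78/232 77/231 79/229 68/204 44/220 36/231 34/231 36/231 35/230 35/230 37/229 35/232
row60 394-412 16/248 16/248 17/248 17/248 19/248 22/248 41/244 63/240 70/239 69/239 70/240 68/240 68/239 68/240 68/241 67/242 65/242 65/244
col270 rows 208-228 47/156 54/118 48/106 51/106 51/109 48/106 51/106 50/107 55/107 48/107 50/108 48/106 62/111 84/109 92/111 87/112 90/110 89/117 90/148 88/153
col370 36/235 35/235 34/234 36/234 36/234 37/234 37/234 37/233 36/233 38/233 37/233 39/233 51/234 71/234 74/235 76/234 77/233 76/232 78/231 78/229
nose col 318 rows 205-232 35/236 34/235 36/233 35/232 36/232 38/229 47/186 44/134 43/126 42/127 46/127 45/129 42/129 43/129 46/127 41/151 30/230 20/2
[... 713 characters left out ...]
241 22/241 23/239 23/239 24/238 23/239 25/238 38/212 77/166 88/176 67/243 60/247 60/248 60/248 59/248 61/247 61/246
slot back 318 rows 320-340 62/246 63/246 62/246 61/246 62/247 61/247 61/247 61/246 61/247 66/244 77/166 51/106 48/96 46/94 50/92 44/92 48/91 47/93 48/91 47/92 46/94 49/94 44/93 44/92 47/93 45/90 47/93
nest back col 318 rows 150-170 15/249 14/249 14/249 14/249 14/249 14/249 14/248 14/249 17/247 41/219 43/223 40/225 28/234 10/247 8/249 8/250 8/249 9/249 9/249 12/249
nest row 120 L 8/251 7/250 8/249 13/241 35/227 44/214 47/195 46/172 27/236 16/248 17/249 18/249 17/249 16/248
nest row120 R 18/249 21/247 41/224 46/190 49/172 47/175 47/191 45/174 28/219 10/245 9/250 9/250 8/250 8/250
```

```bash
cat > f.py <<'E'
from h import *
c=get_calibration('wrist'); s=observe()
y=s['tcp_rot'][2]; tc=s['eef_pos'][:2]
ex=np.array([np.cos(y),np.sin(y)]); ey=np.array([-np.sin(y),np.cos(y)])
f=lambda px,z:(lambda d:(round(1000*d@ex,2),round(1000*d@ey,2)))(onz(c,px,z)[:2]-tc)
for z in (.018,): 
    for p in [(245.6,205),(392.1,205),(237.1,60),(400.3,60),(270,220.2),(370,220.2),(319,98)]: print('jig',p,f(p,z))
print('pin',f((319,98),.04),'nestback',f((305,158.7),.018),'nestL/R',f((281.7,120),.018),f((356.2,120),.018))
zt=s['eef_pos'][2]+.0105
for p in [(264.6,300),(370.6,300),(284.8,240),(350.6,240),(318,220.2),(300,388)]: print('blk',p,f(p,zt))
E
python3 f.py
```

```text
jig (245.6, 205) (np.float64(-51.26), np.float64(21.86))
jig (392.1, 205) (np.float64(52.92), np.float64(21.81))
jig (237.1, 60) (np.float64(-51.41), np.float64(115.86))
jig (400.3, 60) (np.float64(52.85), np.float64(115.78))
jig (270, 220.2) (np.float64(-34.32), np.float64(10.75))
jig (370, 220.2) (np.float64(37.65), np.float64(10.72))
jig (319, 98) (np.float64(0.93), np.float64(93.09))
pin (np.float64(0.87), np.float64(91.1)) nestback (np.float64(-8.67), np.float64(54.08)) nestL/R (np.float64(-23.94), np.float64(79.36)) (np.float64(25.74), np.float64(79.33))
blk (264.6, 300) (np.float64(-21.32), np.float64(5.94))
blk (370.6, 300) (np.float64(21.49), np.float64(5.93))
blk (284.8, 240) (np.float64(-12.5), np.float64(31.22))
blk (350.6, 240) (np.float64(12.8), np.float64(31.21))
blk (318, 220.2) (np.float64(0.27), np.float64(39.03))
blk (300, 388) (np.float64(-7.62), np.float64(-36.13))
```

Block and jig agree to within 1 mm across the two views, and the yaw error is about 0.1°. I'll move over the nest and go partway down.

carry_out([
  {"hand": 0.03, "x": 0.0005, "y": -0.045, "z": 0, "yaw": 0},
  {"hand": 0.03, "x": 0.0005, "y": -0.0911, "z": 0, "yaw": 0},
  {"hand": 0.03, "x": 0.0005, "y": -0.0911, "z": 0.03, "yaw": 0},
  {"hand": 0.03, "x": 0.0005, "y": -0.0911, "z": 0.06, "yaw": 0},
  {"hand": 0.03, "x": 0.0005, "y": -0.0911, "z": 0.06, "yaw": 0},
  {"hand": 0.03, "x": 0.0005, "y": -0.0911, "z": 0.06, "yaw": 0},
  {"hand": 0.03, "x": 0.0005, "y": -0.0911, "z": 0.06, "yaw": 0},
], grip_force=40)

```text
time: 5.12
eef_pos: [0.4767, -0.1202, 0.068]
tcp_rot: [3.141, -0.002, -0.102]
wrist_force: [-0.7, -0.2, -1.2]
finger_gap: 0.498
```

```bash
python3 - <<'E'
from h import *
s=observe(); d=s['eef_pos'][:2]-np.array([.46637,-.210966]); y=np.radians(-5.89)
print(s['eef_pos'],np.degrees(s['tcp_rot']),1000*(d@[np.cos(y),np.sin(y)]),1000*(d@[-np.sin(y),np.cos(y)]),s['wrist_force'])
E
```

```text
[ 0.47665488 -0.12017255  0.0680158 ] [ 1.79976260e+02 -9.24344935e-02 -5.86028678e+00] 0.9134599146746278 91.36955355035332 [-0.69984532 -0.21708961 -1.18386319]
```

carry_out([
  {"hand": 0.03, "x": -0.0003, "y": 0, "z": 0.02, "yaw": 0},
  {"hand": 0.03, "x": -0.0003, "y": 0.0002, "z": 0.035, "yaw": 0},
  {"hand": 0.03, "x": -0.0003, "y": 0.0002, "z": 0.0405, "yaw": 0},
  {"hand": 0.03, "x": -0.0003, "y": 0.0002, "z": 0.0405, "yaw": 0},
  {"hand": 0.03, "x": -0.0003, "y": 0.0002, "z": 0.0405, "yaw": 0},
], grip_force=40)

```text
time: 5.75
eef_pos: [0.4761, -0.12, 0.0268]
tcp_rot: [3.141, -0.001, -0.102]
wrist_force: [0.8, -0.7, -1.2]
finger_gap: 0.506
```

No contact yet. Next, down into the nest slowly.

carry_out([
  {"hand": 0.03, "x": 0, "y": 0, "z": 0.002, "yaw": 0},
  {"hand": 0.03, "x": 0, "y": 0, "z": 0.0035, "yaw": 0},
  {"hand": 0.03, "x": 0, "y": 0, "z": 0.005, "yaw": 0},
  {"hand": 0.03, "x": 0, "y": 0, "z": 0.0065, "yaw": 0},
  {"hand": 0.03, "x": 0, "y": 0, "z": 0.0065, "yaw": 0},
], grip_force=40)

```text
time: 6.38
eef_pos: [0.4757, -0.1199, 0.0197]
tcp_rot: [-3.141, 0.0, -0.102]
wrist_force: [0.5, -0.3, -2.0]
finger_gap: 0.502
```

carry_out([
  {"hand": 0.03, "x": 0, "y": 0, "z": 0.0007, "yaw": 0},
  {"hand": 0.03, "x": 0, "y": 0, "z": 0.0012, "yaw": 0},
  {"hand": 0.03, "x": 0, "y": 0, "z": 0.0012, "yaw": 0},
], grip_force=40)

```text
time: 6.75
eef_pos: [0.4758, -0.1199, 0.0194]
tcp_rot: [3.142, -0.0, -0.102]
wrist_force: [-7.1, 2.3, 15.2]
finger_gap: 0.503
```

carry_out([
  {"hand": 0.06, "x": 0, "y": 0, "z": 0, "yaw": 0},
  {"hand": 0.06, "x": 0, "y": 0, "z": 0, "yaw": 0},
  {"hand": 0.06, "x": 0, "y": 0, "z": 0, "yaw": 0},
  {"hand": 0.06, "x": 0, "y": 0, "z": -0.03, "yaw": 0},
  {"hand": 0.06, "x": 0, "y": 0, "z": -0.07, "yaw": 0},
  {"hand": 0.06, "x": 0, "y": 0.05, "z": -0.11, "yaw": 0},
  {"hand": 0.06, "x": 0, "y": 0.09, "z": -0.13, "yaw": 0},
  {"hand": 0.06, "x": 0, "y": 0.09, "z": -0.13, "yaw": 0},
  {"hand": 0.06, "x": 0, "y": 0.09, "z": -0.13, "yaw": 0},
], grip_force=40)

```text
time: 7.88
eef_pos: [0.4664, -0.2091, 0.148]
tcp_rot: [-3.141, 0.001, -0.102]
wrist_force: [0.3, 0.4, -0.0]
finger_gap: 0.7
```

```bash
python3 - <<'E'
from h import *
s=observe(); print(s['eef_pos'],s['tcp_rot'])
c=get_calibration('wrist'); im=snap('wrist','w4.png')
cv2.imwrite('pics/w4c.png',cv2.resize(im[0:250,200:440,::-1],(720,750)[::1],interpolation=cv2.INTER_CUBIC)[:600])
E
```

```text
[ 0.46635617 -0.20911744  0.14802705] [-3.14089451e+00  7.36595598e-04 -1.02405185e-01]
```

View pics/w4c.png

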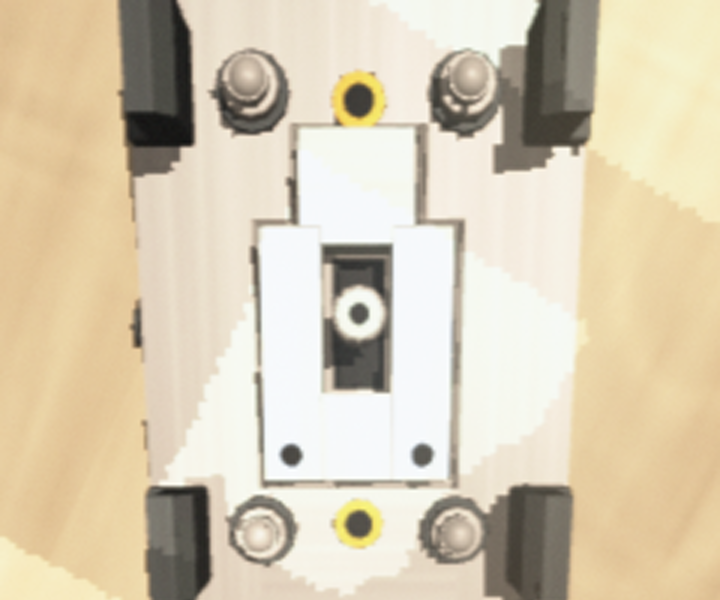

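The block is seated in the nest with an even gap all round, and the pin stands in the slot at crop (358,313). Next, the plate.

carry_out([
  {"hand": 0.06, "x": -0.02, "y": 0.04, "z": 0, "yaw": -6},
  {"hand": 0.06, "x": -0.04, "y": 0.08, "z": 0.01, "yaw": -12},
  {"hand": 0.06, "x": -0.0472, "y": 0.1165, "z": 0.03, "yaw": -18.2},
  {"hand": 0.06, "x": -0.0472, "y": 0.1165, "z": 0.04, "yaw": -18.2},
  {"hand": 0.06, "x": -0.0472, "y": 0.1165, "z": 0.04, "yaw": -18.2},
  {"hand": 0.06, "x": -0.0472, "y": 0.1165, "z": 0.04, "yaw": -18.2},
], grip_force=40)

```text
time: 8.68
eef_pos: [0.4084, -0.3196, 0.109]
tcp_rot: [3.142, -0.0, 0.216]
wrist_force: [0.2, -0.1, -0.1]
finger_gap: 0.706
```

```bash
python3 - <<'E'
from h import *
s=observe(); print(s['eef_pos'],np.degrees(s['tcp_rot']))
c=get_calibration('wrist'); im=snap('wrist','w5.png')[:,:,::-1]
y=s['tcp_rot'][2]; tc=s['eef_pos'][:2]
ex=np.array([np.cos(y),np.sin(y)]); ey=np.array([-np.sin(y),np.cos(y)])
f=lambda px,z:(1000*np.array([ex,ey])@(onz(c,px,z)[:2]-tc)).round(2)
hsv=cv2.cvtColor(im,cv2.COLOR_BGR2HSV)
d=(hsv[...,2]<70).astype(np.uint8)*255
cs,_=cv2.findContours(d,cv2.RETR_EXTERNAL,cv2.CHAIN_APPROX_NONE)
for k in sorted(cs,key=cv2.contourArea)[-4:]: print('dark',cv2.boundingRect(k))
m=((hsv[...,1]<50)&(hsv[...,2]>100)).astype(np.uint8)*255
cs,_=cv2.findContours(m,cv2.RETR_EXTERNAL,cv2.CHAIN_APPROX_NONE); k=max(cs,key=cv2.contourArea)
P=np.array([f(p[0]+0.,.012) for p in k],np.float32); print(cv2.boundingRect(k),cv2.minAreaRect(P))
E
```

```text
[ 0.40839779 -0.31961812  0.10897588] [ 1.79995686e+02 -1.58956889e-02  1.24035615e+01]
dark (216, 3, 53, 62)
dark (301, 215, 32, 73)
dark (44, 104, 165, 81)
dark (0, 286, 640, 194)
(263, 134, 151, 191) ((13.127334594726562, 1.927093505859375), (97.6301040649414, 136.26881408691406), 0.18516024947166443)
```

View pics/w5.png

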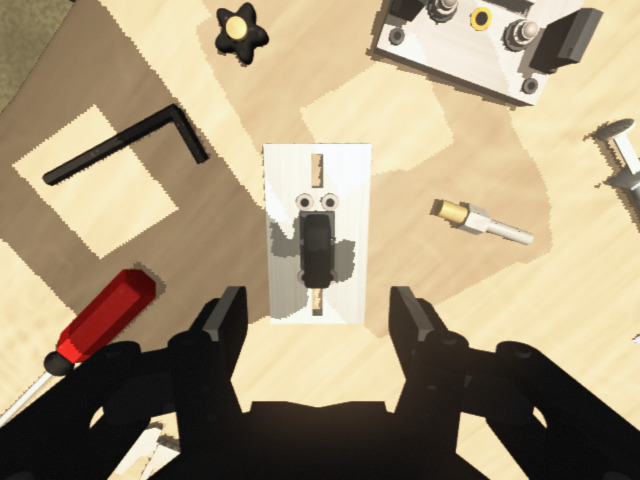

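The plate is square between the fingers, with the handle at (317,250). I'll go down and grip the handle at its middle.

carry_out([
  {"hand": 0.06, "x": -0.0008, "y": 0.0003, "z": 0.045, "yaw": 0},
  {"hand": 0.06, "x": -0.0008, "y": 0.0003, "z": 0.075, "yaw": 0},
  {"hand": 0.05, "x": -0.0008, "y": 0.0003, "z": 0.086, "yaw": 0},
  {"hand": 0.03, "x": -0.0008, "y": 0.0003, "z": 0.086, "yaw": 0},
  {"hand": 0.03, "x": -0.0008, "y": 0.0003, "z": 0.086, "yaw": 0},
  {"hand": 0.005, "x": -0.0008, "y": 0.0003, "z": 0.086, "yaw": 0},
  {"hand": 0.005, "x": -0.0008, "y": 0.0003, "z": 0.086, "yaw": 0},
  {"hand": 0.005, "x": -0.0008, "y": 0.0003, "z": 0.086, "yaw": 0},
  {"hand": 0.005, "x": -0.0008, "y": 0.0003, "z": 0.086, "yaw": 0},
  {"hand": 0.005, "x": -0.0008, "y": 0.0003, "z": 0.086, "yaw": 0},
], grip_force=80)

```text
time: 9.98
eef_pos: [0.4076, -0.3215, 0.0239]
tcp_rot: [3.14, -0.001, 0.216]
wrist_force: [-0.6, 1.6, 8.7]
finger_gap: 0.176
```

carry_out([
  {"hand": 0.005, "x": 0, "y": 0, "z": -0.03, "yaw": 0},
  {"hand": 0.005, "x": 0, "y": 0, "z": -0.07, "yaw": 0},
  {"hand": 0.005, "x": 0, "y": 0, "z": -0.1, "yaw": 0},
  {"hand": 0.005, "x": 0.02, "y": -0.035, "z": -0.11, "yaw": 5},
  {"hand": 0.005, "x": 0.05, "y": -0.08, "z": -0.11, "yaw": 10},
  {"hand": 0.005, "x": 0.08, "y": -0.125, "z": -0.11, "yaw": 15},
  {"hand": 0.005, "x": 0.1, "y": -0.16, "z": -0.11, "yaw": 18.25},
  {"hand": 0.005, "x": 0.1076, "y": -0.1741, "z": -0.11, "yaw": 18.25},
  {"hand": 0.005, "x": 0.1076, "y": -0.1741, "z": -0.11, "yaw": 18.25},
  {"hand": 0.005, "x": 0.1076, "y": -0.1741, "z": -0.11, "yaw": 18.25},
], grip_force=80)

```text
time: 11.22
eef_pos: [0.4747, -0.1287, 0.1327]
tcp_rot: [3.141, -0.0, -0.103]
wrist_force: [0.6, 0.8, -3.5]
finger_gap: 0.171
```

```bash
python3 - <<'E'
from h import *
s=observe(); print(s['eef_pos'],np.degrees(s['tcp_rot']),s['wrist_force'],s['finger_gap'])
c=get_calibration('wrist'); im=snap('wrist','w6.png')
y=s['tcp_rot'][2]; tc=s['eef_pos'][:2]
# pin from w4: shift camera by the TCP difference (same tool attitude within 0.1 deg)
T=np.array(c['T']); T[:3,3]+=np.array([0.46635617,-0.20911744,0.14802705])-s['eef_pos']
c4=dict(c,T=T); e=np.array([[.9948,-.1021],[.1021,.9948]]); J=np.array([.4761,-.1206])
f=lambda px,z:(1000*e@(onz(c4,px,z)[:2]-J)).round(2)
g=lambda x,y:(200+x/3,y/3)
print('pin w4',f(g(358,313),.04),'block nose',f(g(357,127),.030),'back',f(g(360,480),.03),'slot f/b',f(g(357,245),.03),f(g(357,390),.03),'L/R',f(g(258,350),.03),f(g(455,350),.03))
E
```

```text
[ 0.47472071 -0.1287403   0.1326881 ] [ 1.79986528e+02 -5.99357109e-04 -5.89746037e+00] [ 0.59237898  0.8294848  -3.51112638] 0.17076637747104667
pin w4 [0.59 0.02] block nose [ 0.42 38.95] back [  1.1  -36.57] slot f/b [ 0.41 15.12] [  0.4  -16.07] L/R [-22.38  -7.22] [22.95 -7.28]
```

View pics/w6.png

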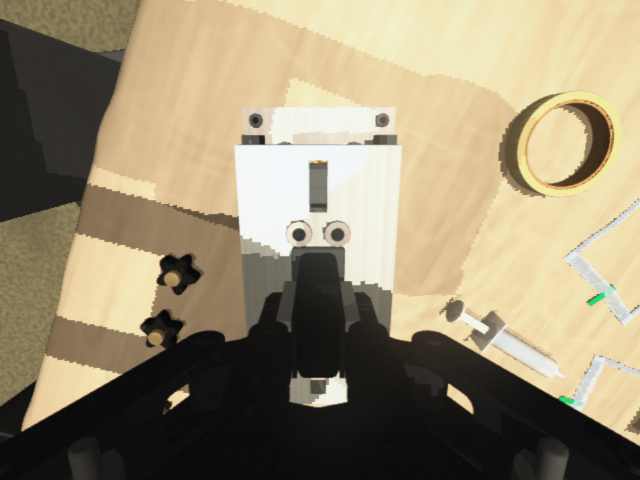

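The plate is held square: its far corners are at (235,145) and (401,145), and the jig's far corners at (243,108) and (397,108). I'll check the lateral offset.

```bash
python3 - <<'E'
from h import *
s=observe(); c=get_calibration('wrist'); im=cv2.imread('pics/w6.png'); hsv=cv2.cvtColor(im,cv2.COLOR_BGR2HSV).astype(int)
p=lambda n,a:print(n,' '.join(f'{s}/{v}' for s,v in a))
p('plate L r165',hsv[165,228:244,1:]);p('plate R',hsv[165,392:408,1:]);p('plate L r220',hsv[220,232:246,1:]);p('plate R r220',hsv[220,390:404,1:])
p('jig L r115',hsv[115,236:250,1:]);p('jig R r115',hsv[115,390:404,1:]);p('jig top c320',hsv[100:116,300,1:]);p('plate front c290',hsv[138:152,280,1:])
e=np.array([[.9948,-.1021],[.1021,.9948]]); J=np.array([.4761,-.1206])
f=lambda px,z:(1000*e@(onz(c,px,z)[:2]-J)).round(2)
z=s['eef_pos'][2]-.0239+.012
print('tcp',1000*e@(s['eef_pos'][:2]-J)); 
for q in [(235,165),(401,165),(237,220),(399,220),(280,145)]: print('plate',q,f(q,z))
for q in [(243,115),(397,115),(300,107.5)]: print('jig',q,f(q,.018))
E
```

```text
plate L r165 86/223 83/222 84/225 82/227 82/227 81/227 75/229 30/235 1/243 3/247 3/247 3/247 3/247 3/247 3/247 3/247
plate R 15/243 14/243 13/243 13/244 13/244 13/243 15/243 16/243 33/240 59/236 72/234 72/234 72/235 71/235 71/236 71/237
plate L r220 92/97 96/96 99/98 92/97 90/96 88/98 48/123 3/230 3/246 3/247 4/247 6/247 6/247 5/247
plate R r220 16/243 15/243 14/244 14/243 17/243 17/243 21/242 51/235 72/230 75/231 75/230 74/230 76/230 75/230
jig L r115 84/226 84/228 81/227 79/228 80/229 78/228 65/228 48/225 41/224 42/226 41/225 42/221 43/219 42/213
jig R r115 26/242 26/242 27/242 28/242 31/241 50/238 70/236 75/235 75/235 74/234 74/234 73/235 74/235 72/236
jig top c320 52/243 56/243 56/243 55/243 55/243 55/243 50/243 23/242 11/245 10/245 9/245 10/245 11/246 11/245 11/245 11/245
plate front c290 11/245 10/244 10/244 12/242 21/226 25/144 15/134 8/228 6/248 5/249 5/249 5/249 5/249 5/249
tcp [-0.5556478  -8.37759229]
plate (235, 165) [-35.43  49.44]
plate (401, 165) [34.97 49.31]
plate (237, 220) [-36.12  25.49]
plate (399, 220) [35.57 25.37]
plate (280, 145) [-16.09  57.63]
jig (243, 115) [-51.21  74.48]
jig (397, 115) [53.61 74.28]
jig (300, 107.5) [-12.33  79.22]
```

carry_out([
  {"hand": 0.005, "x": 0.0008, "y": 0, "z": 0.02, "yaw": 0},
  {"hand": 0.005, "x": 0.0008, "y": 0, "z": 0.04, "yaw": 0},
  {"hand": 0.005, "x": 0.0008, "y": 0, "z": 0.055, "yaw": 0},
  {"hand": 0.005, "x": 0.0008, "y": 0, "z": 0.0595, "yaw": 0},
  {"hand": 0.005, "x": 0.0008, "y": 0, "z": 0.0635, "yaw": 0},
  {"hand": 0.005, "x": 0.0008, "y": 0, "z": 0.0645, "yaw": 0},
  {"hand": 0.005, "x": 0.0008, "y": 0, "z": 0.0645, "yaw": 0},
], grip_force=80)

```text
time: 12.15
eef_pos: [0.4759, -0.128, 0.0685]
tcp_rot: [3.141, -0.0, -0.103]
wrist_force: [-0.2, -0.0, -3.2]
finger_gap: 0.172
```

carry_out([
  {"hand": 0.005, "x": 0, "y": 0, "z": 0.002, "yaw": 0},
  {"hand": 0.005, "x": 0, "y": 0, "z": 0.0035, "yaw": 0},
  {"hand": 0.005, "x": 0, "y": 0, "z": 0.0045, "yaw": 0},
  {"hand": 0.005, "x": 0, "y": 0, "z": 0.005, "yaw": 0},
  {"hand": 0.005, "x": 0, "y": 0, "z": 0.005, "yaw": 0},
], grip_force=80)

```text
time: 12.78
eef_pos: [0.4758, -0.1281, 0.0638]
tcp_rot: [3.141, -0.0, -0.103]
wrist_force: [-5.0, 1.9, 8.0]
finger_gap: 0.18
```

It's riding on the pin top: the underside is 40 mm up, with about 11 N. Now sliding along +y.

carry_out([
  {"hand": 0.005, "x": 0, "y": -0.0015, "z": 0, "yaw": 0},
  {"hand": 0.005, "x": 0, "y": -0.003, "z": 0, "yaw": 0},
  {"hand": 0.005, "x": 0, "y": -0.004, "z": 0, "yaw": 0},
  {"hand": 0.005, "x": 0, "y": -0.005, "z": 0, "yaw": 0},
  {"hand": 0.005, "x": 0, "y": -0.005, "z": 0, "yaw": 0},
], grip_force=80)

```text
time: 13.4
eef_pos: [0.4759, -0.1226, 0.0626]
tcp_rot: [-3.141, 0.001, -0.103]
wrist_force: [-0.6, 0.0, -3.7]
finger_gap: 0.174
```

The force vanished and the plate sank to 38.7 mm, so the bore has found the pin. Lowering gently.

carry_out([
  {"hand": 0.005, "x": 0, "y": 0, "z": 0.001, "yaw": 0},
  {"hand": 0.005, "x": 0, "y": 0, "z": 0.002, "yaw": 0},
  {"hand": 0.005, "x": 0, "y": 0, "z": 0.003, "yaw": 0},
  {"hand": 0.005, "x": 0, "y": 0, "z": 0.003, "yaw": 0},
], grip_force=80)

```text
time: 13.9
eef_pos: [0.4761, -0.1229, 0.0599]
tcp_rot: [-3.141, 0.0, -0.103]
wrist_force: [-0.2, 1.9, -4.3]
finger_gap: 0.172
```

Now 4 mm below the pin's top. I'll ease 0.4 mm along +y, where the side force points, and continue to the springs.

carry_out([
  {"hand": 0.005, "x": 0, "y": -0.0004, "z": 0.001, "yaw": 0},
  {"hand": 0.005, "x": 0, "y": -0.0004, "z": 0.002, "yaw": 0},
  {"hand": 0.005, "x": 0, "y": -0.0004, "z": 0.003, "yaw": 0},
  {"hand": 0.005, "x": 0, "y": -0.0004, "z": 0.0035, "yaw": 0},
  {"hand": 0.005, "x": 0, "y": -0.0004, "z": 0.0035, "yaw": 0},
], grip_force=80)

```text
time: 14.52
eef_pos: [0.4763, -0.1227, 0.0567]
tcp_rot: [-3.142, -0.0, -0.103]
wrist_force: [-0.6, 0.6, 1.2]
finger_gap: 0.17
```

carry_out([
  {"hand": 0.005, "x": 0, "y": 0, "z": 0.001, "yaw": 0},
  {"hand": 0.005, "x": 0, "y": 0, "z": 0.002, "yaw": 0},
  {"hand": 0.005, "x": 0, "y": 0, "z": 0.0028, "yaw": 0},
  {"hand": 0.005, "x": 0, "y": 0, "z": 0.0033, "yaw": 0},
  {"hand": 0.005, "x": 0, "y": 0, "z": 0.0033, "yaw": 0},
  {"hand": 0.005, "x": 0, "y": 0, "z": 0.0033, "yaw": 0},
], grip_force=80)

```text
time: 15.28
eef_pos: [0.4764, -0.1226, 0.0539]
tcp_rot: [3.142, -0.0, -0.103]
wrist_force: [-5.3, 3.1, 13.5]
finger_gap: 0.173
```

carry_out([
  {"hand": 0.005, "x": 0, "y": 0, "z": 0.0004, "yaw": 0},
  {"hand": 0.005, "x": 0, "y": 0, "z": 0.0006, "yaw": 0},
  {"hand": 0.005, "x": 0, "y": 0, "z": 0.0006, "yaw": 0},
  {"hand": 0.005, "x": 0, "y": 0, "z": 0.0006, "yaw": 0},
], grip_force=80)

```text
time: 15.78
eef_pos: [0.4764, -0.1226, 0.0539]
tcp_rot: [3.141, -0.001, -0.103]
wrist_force: [-10.2, 4.0, 23.8]
finger_gap: 0.167
```

```bash
python3 - <<'E'
from h import *
s=observe(); print(s['eef_pos'],np.degrees(s['tcp_rot']),s['wrist_force'],s['torque'],s['finger_gap'],s['time'])
snap('wrist','w7.png')
E
```

```text
[ 0.47640455 -0.12263331  0.05386644] [ 1.79990177e+02 -3.24166764e-02 -5.88070601e+00] [-10.21943718   3.98714163  23.79970829] [0.50787483 1.76685007 0.03667715] 0.16676539465544002 15.775
```

View pics/w7.png

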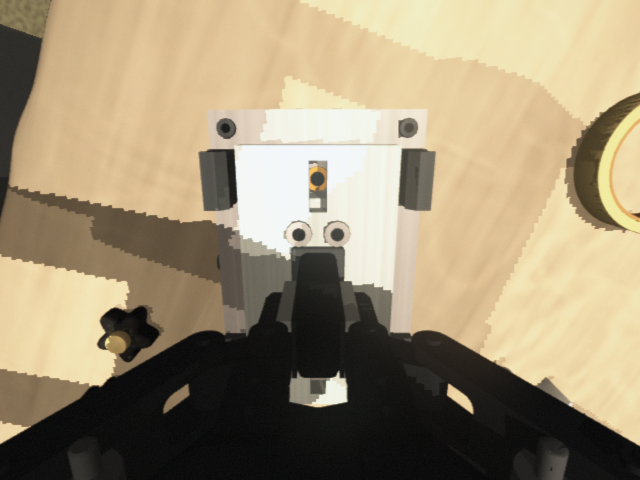

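The plate lies between the lugs, with its edges at columns 235 and 400. The clamp hole shows through its slot at (317,178). Its height stayed at 30.0 mm when the push rose from 13 to 24 N, so it is flat on the block. Handing in.

```bash
python3 -c "
from station import job,observe
print(job.sign_off()); s=observe(); print(s['eef_pos'],s['wrist_force'])"
```

```text
the job is handed in; nothing more can be done
None
the job is handed in; nothing more can be done
```

The job is done and handed in at about 16 s. The block is in the nest with the pin up through its slot, and the drill plate is over the pin and pressed flat. The gripper still holds the handle at 80 N and pushes down with about 24 N.

- **Block:** a wrist picture after release showed an even gap all round in the nest and the pin standing in the slot. The top and wrist views agreed to about 1 mm.
- **Finding the pin:** the plate rode on the pin's top with its underside 40 mm above the jig's underside. It dropped after sliding about 5 mm, and the springs took up below 34 mm.
- **Pressed flat:** the underside stopped at 30.0 mm and did not move when the push rose from 13 to 24 N. The last wrist picture shows the plate square between the lugs.
- **What disagreed or failed:** at the final push there is a side force of about 11 N, which I left as it was. My first move command was refused as invalid, so nothing moved. I never touched the bystanders, but I did not check each one at the end. A state reading after hand-in was refused, so the last one is from just before it.

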